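# Load the sample carrier and switch on its hold-down vacuum

## Robot

A 6-joint arm with a two-finger parallel gripper is mounted at the origin on the work surface. World frame = base frame: x ahead of the robot, y to its left, z up, the work surface at z = 0. Lengths are in m, angles in rad, forces in N, time in s.
With the tool pointing down it reaches from about 0.275 to 0.85 m from the base axis. Payload 5.2 kg.
Tool frame: the origin (TCP) lies on the centre line of the jaws, within the pads' length; the fingertips stand 17 mm ahead of it and the grasp point (between the pads) lies 2 mm behind it; y points along the fingers, z is the direction in which the jaws open and shut, and the axes are right-handed (so a half turn about y gives the same grasp; the last joint's range is limited). The gripper opens to 85 mm and grips with 20 to 120 N. Pads are 22 mm wide; open, the fingers measure 114 mm over their backs; the gripper's body (76 mm by 85 mm) begins 54 mm behind the grasp point. The pads swing forward as they close: fully open they stand 13 mm farther back than shut.
Start: joints at [-1.516, 0.259, 1.535, -0, 1.348, -0.203], TCP at [0.14, -0.532, 0.248] pointing down, gripper open.
Joint ranges: [-3.14, 3.14], [-0.91, 2.08], [0.19, 2.58], [-1.22, 4.36], [0.22, 2.71], [-3.12, 3.12]. Speed limits (rad/s): [2.57, 2.57, 3.14, 3.14, 3.14, 3.14].

## Interface

Orientations are given as a rotation vector (axis times angle).
In Python, from workcell import manip gives the robot as it stands. The module is installed in compiled form; this text tells all that it offers.
- The arm moves only by the tool carry_out, never from a script. Its argument "increments" is a list of rows, each a list of 6 numbers: the shift along the tool's x, y, z in mm, then the turn, a rotation vector about the tool's x, y, z in rad. A call has 1 to 5 rows; each row shifts and turns the commanded pose from where the row before left it, along the tool's axes as they then stand; what a row does not reach is not made up. A row lasts 1/12 s, in which the tool goes at most 41.7 mm and 7.16 degrees, less where a joint would pass 70% of its speed; a pose out of reach is approached as far as the arm can. A call with a gripper value outside its range is refused whole. "hand" is the opening, from 0 (shut) to 1 (fully open), set as the call begins (left out, the last holds). The fingers move at their own pace and stop on an object; the grip force is fixed at half the most. Time passes only in rows, so rows that do not move let the fingers close. It gives the time, the measured TCP pose, the force and the opening at its end, in the units of the state.
- manip.sense(): the state, without advancing time (a new reading comes with each control period).
- manip.camera(name): name is "scene" or "top"; returns (picture, depth): 384x512x3 uint8, red, green, blue; 384x512 float32, m along the optical axis (not along the pixel's ray), 0 where there is no reading.
- manip.get_calibration(name): a dict with "K" (3x3 intrinsics, pixels), "T" (4x4, takes a point from camera to world coordinates). Camera axes: x right, y up, looking along -z (the intrinsics and any distortion apply to the point x, -y, -z); pixel columns grow to the right and rows downward; lengths in m; the calibration is good to about 2 mm. A picture is of the moment at which its call begins. get_calibration takes no time and is no camera call.
- manip.job_done(): hands the job in, once; it reports no verdict.
The state is a dict: "time": time; "qpos": joint angles; "joint_velocities": joint speeds; "joint_efforts": joint torques, N m; "eef_pos": TCP position; "tool_rot": TCP orientation; "wrist_force": force on the tool from outside, world axes, zero at the start; "moment": the same for the moment, N m; "width": finger opening in m.
Only numpy, scipy, OpenCV 4.12 (cv2) and the standard library are available. Lean on these libraries where they do the work, as an engineer would, in place of code of your own. Each camera call takes 0.05 s, during which the arm holds its last target. There are 200 camera calls.

## Task

Take from the rack the one sample carrier whose length fits between the two end stops of the stage's raised pad, lay it flat on the open bench and let go, then take it again by its long sides and set it flat and square on the pad between the stops, its long edges in line with the pad's. Only then switch on the hold-down vacuum: flip the flat-paddle toggle on the console past its centre, away from the robot, so that it snaps over and stays. Leave the ball-ended toggle, the other two carriers and the other things on the bench alone.

Things in the scene. Friction and masses are not known exactly. Their poses are not given: they have to be found in the camera images.
- carrier_short_center (a point): Shortest of the three look-alike sample carriers: plain aluminium plate 90 x 60 x 14 mm with a dark window on both faces, 0.22 kg, standing on a long edge in a slot of the rack, top edge 66 mm above the bench. Point at its centre. Axes: x along its 90 mm length, y across the 14 mm thickness (normal to the plate), z along the 60 mm width (up while it stands in the rack).
- carrier_mid_center (a point): Middle-sized (the one that fits) of the three look-alike sample carriers: plain aluminium plate 115 x 60 x 14 mm with a dark window on both faces, 0.22 kg, standing on a long edge in a slot of the rack, top edge 66 mm above the bench. Point at its centre. Axes: x along its 115 mm length, y across the 14 mm thickness (normal to the plate), z along the 60 mm width (up while it stands in the rack).
- carrier_long_center (a point): Longest of the three look-alike sample carriers: plain aluminium plate 140 x 60 x 14 mm with a dark window on both faces, 0.22 kg, standing on a long edge in a slot of the rack, top edge 66 mm above the bench. Point at its centre. Axes: x along its 140 mm length, y across the 14 mm thickness (normal to the plate), z along the 60 mm width (up while it stands in the rack).
- carrier_short: The shortest carrier; origin in the middle of the long edge it stands on.
- carrier_mid: The carrier that fits; origin in the middle of the long edge it stands on, 30 mm from its centre along -z. It stands by itself on that edge on the bench and tips over flat at a light push near its top. The bench between rack and stage, in front of the console, is clear for it: 240 mm wide in y about the centre line, from 0.36 to 0.51 m ahead of the base.
- carrier_long: The longest carrier; origin in the middle of the long edge it stands on.
- rack: Black rack, 115 (x) x 155 (y) x 26 mm high, fixed; origin at the centre of its underside. Three slots along its x, 56 mm apart in y, 17 mm wide between two 20 mm high ribs (rib tops 26 mm above the bench, slot floor 6 mm above it). Which carrier is in which slot varies. Rack and stage stand on either side of the robot's centre line (either may be left).
- pad (a point): Centre of the top of the stage's raised pad, 48 mm above the bench. The pad (aluminium, 58 mm wide along y, 8 mm high above the dark stage top) is bounded along x by two end stops 123 mm apart that stand 6 mm above it; nothing stands along its y sides. Stage base 170 (x) x 130 (y) mm, fixed. A carrier lying flat on it has its centre 7 mm above this point.
- paddle_pivot (a point): Pivot of the flat-paddle toggle, in the top of the white console (100 x 150 mm, top 50 mm above the bench, fixed). x: direction in which the toggle is to be flipped (away from the robot); z up. The ball-ended toggle's pivot lies 72 mm from it along -y.
- paddle_tip (a point): End of the flat-paddle toggle's steel bat: 68 mm from the pivot; the paddle is 24 mm wide (y), 7 mm thick, over the outer 44 mm.
- paddle (a joint): Angle of the flat-paddle toggle, rad: 0 = off, leaning 0.4 rad towards -x of the console (to the robot); 0.8 = on, leaning 0.4 rad to +x. A spring holds it at either end; the centre is at 0.4, beyond which it snaps over by itself. Pushing it takes about 3 N at its tip, 6 N at half height.
- ballbat (a joint): Angle of the ball-ended toggle (68 mm rod, 22 mm ball) beside it: 0 = off, 0.8 = on. Must stay as it is.
- mouse: White computer mouse, 100 x 60 x 32 mm, at the right; origin under its centre. Bystander.
- waferbox: Round clear wafer box, 92 mm across, 25 mm high, at the left; origin under its centre. Bystander.
- bottle: Amber glass bottle, 60 mm across, 120 mm tall, at the far side; origin under its centre. Bystander.
- objective: Dark microscope objective, 40 mm across, 58 mm tall, standing at the far side; origin under its centre. Bystander.
Things that resemble listed ones, but are neither listed nor needed, are in the scene too. What is shaped like the part that bears paddle_pivot but blue or yellow is not meant.

How it is judged:
By the outcome, as a careful person would: the job done as asked, in the order asked, and still so for the second after the job is handed in, with the robot touching nothing.
It also fails if it takes over 72 s, if anything falls off the work surface, if the arm or the gripper's body presses on something with over 40 N, if the wrist force passes 120 N, or if a joint passes its speed limit or range.

## Working session

There is one attempt and no reset: what is moved stays moved. The work goes in short steps, Python scripts to look and compute and a tool call to move; the robot and the scene stay as the last step left them, time stands still between calls to the robot, and variables do not carry over. Pictures are saved under pics/ and viewed, about 8 in all and at most 12, crops included, and the job is handed in when it is done.

Besides the shell and the picture viewer there is one more tool, called after "Call:" as name(argument=value, ...), one argument or row to a line, values as JSON. carry_out: Moves the arm, as the interface text tells. Its arguments: {"type":"object","properties":{"increments":{"type":"array"},"hand":{"type":"number"}},"required":["increments"]}

```bash
mkdir -p pics
cat > h.py <<'E'
import numpy as np, cv2
from workcell import manip
from scipy.spatial.transform import Rotation as R
def grab(name):
    im,d=manip.camera(name); np.savez('last_%s.npz'%name,im=im,d=d); return im,d
def world(name,d,K=None):
    c=manip.get_calibration(name);K=np.array(c['K']);T=np.array(c['T'])
    v,u=np.mgrid[:d.shape[0],:d.shape[1]]
    p=np.stack([(u-K[0,2])/K[0,0]*d,-(v-K[1,2])/K[1,1]*d,-d],-1)
    return p@T[:3,:3].T+T[:3,3]
E
python3 - <<'E'
from h import *
for n in ['top','scene']:
    im,d=grab(n); c=manip.get_calibration(n); print(n,{k:np.round(v,4).tolist() if not isinstance(v,str) else v for k,v in c.items()})
    cv2.imwrite(f'pics/{n}0.png',cv2.resize(im[...,::-1],(800,600),interpolation=cv2.INTER_CUBIC))
print(manip.sense())
E
```

```text
top {'K': [[353.848, 0.0, 252.391], [0.0, 353.848, 190.426], [0.0, 0.0, 1.0]], 'T': [[-0.0115, 0.9899, -0.1415, 0.3809], [-0.9998, -0.0087, 0.0205, 0.01], [0.019, 0.1417, 0.9897, 1.1214], [0.0, 0.0, 0.0, 1.0]]}
scene {'K': [[375.0938, 0.0, 255.1242], [0.0, 375.0938, 194.9889], [0.0, 0.0, 1.0]], 'T': [[0.5167, -0.5251, 0.6762, 1.2409], [0.856, 0.2999, -0.4212, -0.4386], [0.0184, 0.7964, 0.6044, 0.7326], [0.0, 0.0, 0.0, 1.0]]}
{'time': 0.1, 'qpos': array([-1.51578555e+00,  2.59261483e-01,  1.53595140e+00,  8.99357091e-06,
        1.34797588e+00, -2.02796541e-01]), 'joint_velocities': array([-0.00027547,  0.00011732, -0.00269744,  0.00228742, -0.00068219,
        0.00130597]), 'joint_efforts': array([ 2.37792759e-03, -4.46972287e+01, -2.91247612e+01, -3.01177442e-04,
        6.11014722e-03,  6.56890606e-06]), 'eef_pos': array([ 0.14023203, -0.53138106,  0.24757136]), 'tool_rot': array([-0.26998853,  2.08559888, -2.08225539]), 'wrist_force': array([-0.68296566, -0.02318057,  0.37997888]), 'moment': array([0.05330381, 0.03199625, 0.01167193]), 'width': 0.08573022715446033}
```

View pics/top0.png

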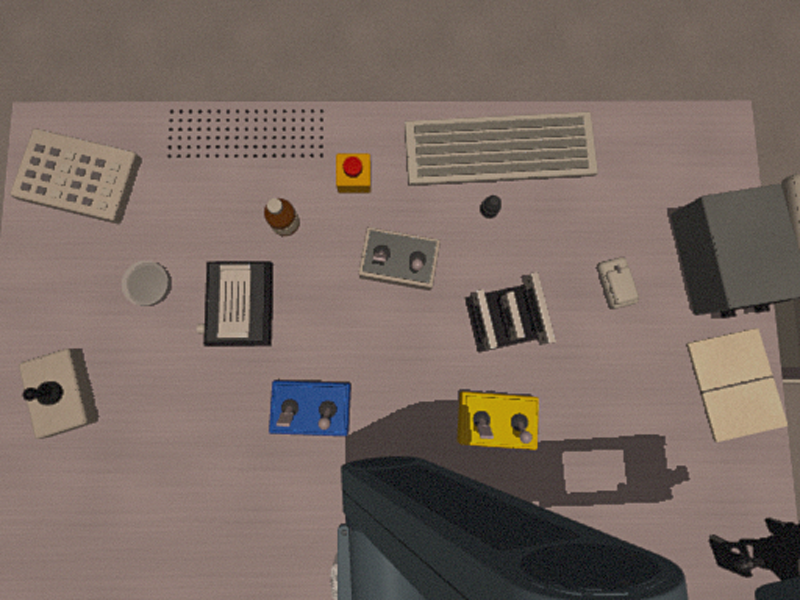

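View pics/scene0.png

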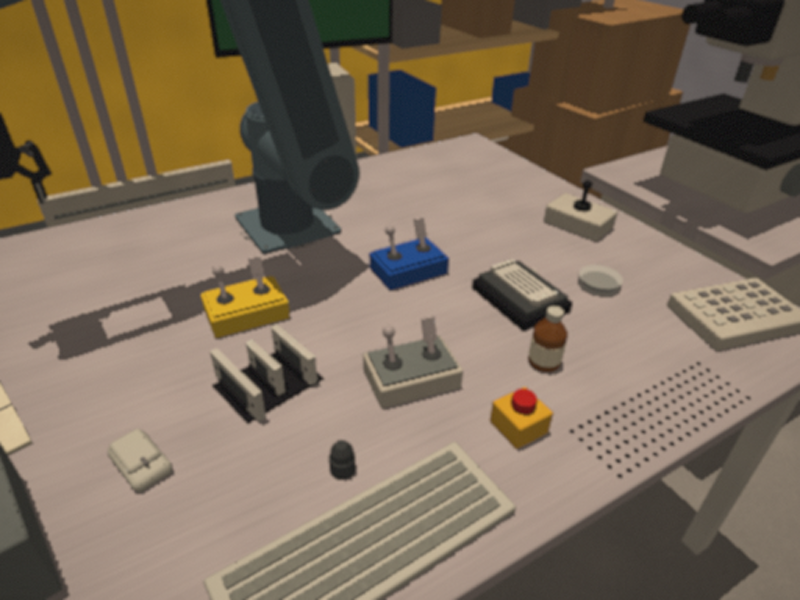

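Top view (800x600 px): the rack is at (510,313) with carriers at (478,320), (510,313) and (543,308). The stage is at (238,303), and the white/grey console at (400,258) has its paddle at (382,255) and its ball at (418,262). The blue (310,408) and yellow (500,420) boxes are decoys. Next I measure these.

Run:
```python
from h import *
z=np.load('last_top.npz');im,d=z['im'],z['d'];P=world('top',d)
X,Y,Z=P[...,0],P[...,1],P[...,2]
print('bench z',np.median(Z[(abs(X-.43)<.05)&(abs(Y-0)<.05)]))
def rect(m,h=None,mn=25):
    n,l,s,_=cv2.connectedComponentsWithStats(m.astype(np.uint8))
    for i in range(1,n):
        if s[i,4]<mn: continue
        q=P[l==i]; r=cv2.minAreaRect((q[:,:2]*1000).astype(np.float32))
        print(s[i].tolist(),'c',np.round(r[0],1),'sz',np.round(r[1],1),'ang',round(r[2],1),'z',np.round(np.percentile(q[:,2],[5,50,95]),4))
g=im.astype(int).min(2)
reg=lambda a:(slice(a[1],a[3]),slice(a[0],a[2]))
M=np.zeros(d.shape,bool);M[165:235,290:365]=1
print('carriers');rect(M&(Z>.055)&(Z<.08)); 
print('carriers bright');rect(M&(Z>.045)&(Z<.08)&(g>110))
print('rack');rect(M&(Z>.013))
S=np.zeros(d.shape,bool);S[160:230,122:180]=1
print('stage all');rect(S&(Z>.015)); print('pad');rect(S&(Z>.044)&(g>110)&(Z<.06))
C=np.zeros(d.shape,bool);C[140:190,222:290]=1
print('console');rect(C&(Z>.03)&(Z<.06));print('toggles');rect(C&(Z>.065),mn=5)
o=[]
for n,a in [('rack',(285,165,365,235)),('stage',(120,160,185,230))]:
    s=im[a[1]:a[3],a[0]:a[2],::-1]; o.append(cv2.resize(s,(400,350),interpolation=cv2.INTER_CUBIC))
zz=np.load('last_scene.npz')['im'][...,::-1]
o2=[cv2.resize(zz[200:280,125:215],(400,250)),cv2.resize(zz[195:265,225:305],(400,250))]
cv2.imwrite('pics/crop1.png',np.vstack([np.hstack(o),np.hstack(o2)]))
```

```text
bench z 0.002762008710095021
carriers
[339, 174, 17, 46, 257] c [ 511.6 -298.2] sz [139.4  16.3] ang 11.8 z [0.0581 0.0661 0.0696]
[304, 185, 14, 38, 204] c [ 490.  -188.1] sz [114.5  14.9] ang 12.2 z [0.058  0.066  0.0699]
[324, 187, 12, 30, 161] c [ 497.  -244.1] sz [89.6 15.1] ang 11.6 z [0.059  0.066  0.0694]
carriers bright
[340, 174, 16, 46, 202] c [ 511.8 -299. ] sz [139.4  14.9] ang 11.8 z [0.063  0.0667 0.0697]
[305, 185, 13, 38, 161] c [ 490.5 -188.4] sz [113.9  13.3] ang 11.6 z [0.0629 0.0667 0.0699]
[325, 187, 11, 29, 124] c [ 497.  -243.5] sz [88.1 12.8] ang 11.8 z [0.0641 0.0664 0.0695]
rack
[336, 174, 20, 47, 494] c [ 478.8 -141.4] sz [139.4 336.7] ang 11.8 z [0.0202 0.0579 0.0691]
[302, 185, 16, 39, 358] c [464.2 -86.2] sz [114.4 227.4] ang 14.2 z [0.0215 0.0626 0.0697]
[319, 187, 17, 31, 316] c [ 461.8 -115.4] sz [ 89.4 284.8] ang 15.4 z [0.0191 0.057  0.0686]
stage all
[126, 167, 48, 55, 2345] c [508.9 185.1] sz [390.9 188. ] ang 79.5 z [0.0234 0.0409 0.0521]
pad
[139, 169, 21, 47, 703] c [532.2 300.7] sz [ 58.1 141.5] ang 89.5 z [0.0451 0.0483 0.055 ]
console
[230, 146, 52, 39, 1436] c [617.2 -22.3] sz [149.9 100.5] ang 79.6 z [0.0412 0.0494 0.0546]
toggles
[239, 161, 9, 7, 44] c [609.6  15.4] sz [23.4 27.6] ang 80.6 z [0.0736 0.1067 0.1147]
[263, 165, 8, 8, 43] c [592.2 -55.9] sz [19.2 27.7] ang 51.3 z [0.1043 0.1105 0.1141]
```

View pics/crop1.png

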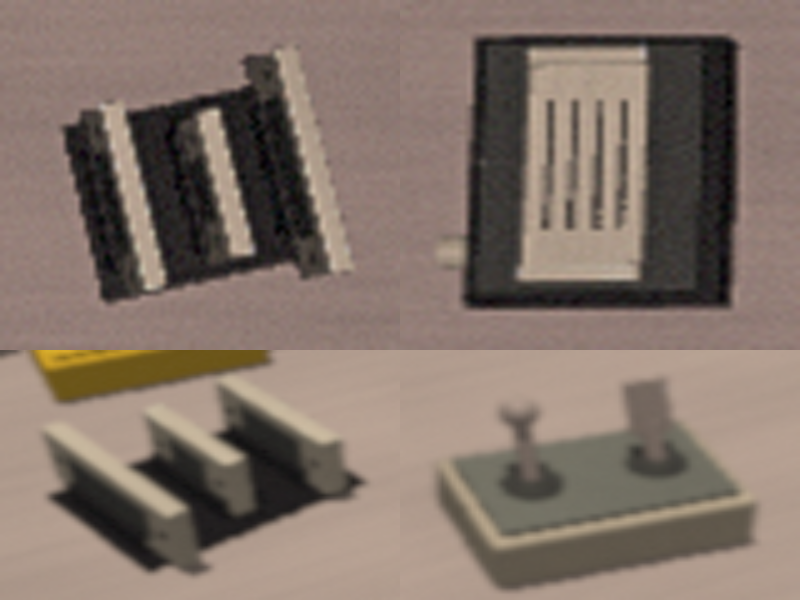

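Lengths are 139 mm, 114 mm and 90 mm, so the mid carrier is the left one, at (478,320). Bottom crops: all three plates are visible in the rack, and the grey-topped white console has the flat paddle on its left (+y) side. Next I get precise edges and the plan for the first move.

```bash
cat >> h.py <<'E'
def cast(name,uv,z):
    c=manip.get_calibration(name);K=np.array(c['K']);T=np.array(c['T']);uv=np.asarray(uv,float)
    r=np.c_[(uv[:,0]-K[0,2])/K[0,0],-(uv[:,1]-K[1,2])/K[1,1],-np.ones(len(uv))]@T[:3,:3].T
    return T[:3,3]+r*((z-T[2,3])/r[:,2])[:,None]
def mrect(name,mask,z):
    "upscaled mask -> largest contour -> min area rect on plane z, mm, long axis angle wrt x (deg)"
    m=cv2.GaussianBlur(cv2.resize(mask.astype(np.float32),None,fx=4,fy=4,interpolation=cv2.INTER_LINEAR),(9,9),0)>.5
    cs=cv2.findContours(m.astype(np.uint8),cv2.RETR_EXTERNAL,cv2.CHAIN_APPROX_NONE)[0]
    k=max(cs,key=cv2.contourArea)[:,0,:]
    q=cast(name,(k+.5)/4-.5,z)[:,:2]*1000
    r=cv2.minAreaRect(q.astype(np.float32)); a=r[2] if r[1][0]>r[1][1] else r[2]-90
    return np.round(r[0],1),np.round(sorted(r[1]),1),round((a+90)%180-90,1)
def go(p,yaw=None):
    """needed move: turn about tool y to bring the jaw axis (z) to yaw (deg, mod 180), then the shift in tool axes"""
    s=manip.sense();M=R.from_rotvec(s['tool_rot']).as_matrix();z=M[:,2];t=0
    cur=np.degrees(np.arctan2(z[1],z[0]))
    if yaw is not None:
        t=(yaw-cur+90)%180-90; 
        N=R.from_euler('z',t,degrees=True).as_matrix()@M
    else: N=M
    down=M[:,1]
    print('t',round(s['time'],2),'pos',np.round(s['eef_pos'],4),'jaw yaw',round(cur,2),'y',np.round(down,3),'q6',round(s['qpos'][5],2),
      '| turn about tool y',round(np.radians(-t),4),'tilt fix(tool rv)',np.round(M.T@np.cross(down,[0,0,-1]),4),'| shift after turn mm',np.round(N.T@(np.array(p)-s['eef_pos'])*1000,1),'F',np.round(s['wrist_force'],1),'w',round(s['width'],4))
E
python3 - <<'E'
from h import *
z=np.load('last_top.npz');im,d=z['im'],z['d'];Z=world('top',d)[...,2];g=im.astype(int).min(2)
def box(u0,u1,v0,v1):
    M=np.zeros(d.shape,bool);M[v0:v1,u0:u1]=1;return M
print('pad',mrect('top',box(137,165,166,220)&(g>105)&(Z>.03),.048))
print('stage',mrect('top',box(120,185,155,230)&(Z>.03),.040))
for n,u in [('mid',(300,320)),('short',(320,337)),('long',(337,362))]:
    print(n,mrect('top',box(*u,165,235)&(g>105)&(Z>.045),.066))
print('console',mrect('top',box(222,290,140,190)&(Z>.03)&(Z<.06),.05))
P=world('top',d)
print('paddle top pts',np.round(P[box(236,250,155,172)&(Z>.1)].mean(0),4))
for n,b in [('yellow',(290,350,245,290)),('blue',(170,226,240,280))]:
    q=P[box(*b)&(Z>.03)&(np.ptp(im.astype(int),2)>90)]; print(n,q.min(0).round(3),q.max(0).round(3))
go([.490,-.188,.15],101.7)
E
```

```text
pad (array([532.6, 301. ]), array([ 60.5, 143.2]), -0.7)
stage (array([530. , 299.7]), array([114.2, 159.5]), 0.8)
mid (array([ 490.4, -188.3]), array([ 15. , 115.9]), 11.4)
short (array([ 497.2, -244.3]), array([14.6, 90.2]), 11.7)
long (array([ 511.6, -298.5]), array([ 15.6, 141.2]), 11.8)
console (array([614.9, -22. ]), array([103. , 150.4]), 79.4)
paddle top pts [0.5924 0.0176 0.1484]
yellow [ 0.242 -0.287  0.034] [0.381 0.01  1.121]
blue [0.276 0.01  0.039] [0.381 0.227 1.121]
t 0.1 pos [ 0.1402 -0.5314  0.2476] jaw yaw -75.23 y [-0.     0.002 -1.   ] q6 -0.2 | turn about tool y 0.0536 tilt fix(tool rv) [ 0.0016 -0.     -0.0003] | shift after turn mm [-412.1   98.1 -265.2] F [-0.7 -0.   0.4] w 0.0857
```

Call:
carry_out(
  increments=[
    [0, 0, 0, 0, 0.0536, 0],
    [-32, 0, -20, 0, 0, 0],
    [-32, 0, -20, 0, 0, 0],
    [-32, 0, -20, 0, 0, 0],
    [-32, 0, -20, 0, 0, 0],
  ],
  hand=0.45,
)

```text
time: 0.52
eef_pos: [0.25, -0.4261, 0.2477]
tool_rot: [-0.215, 2.116, -2.113]
wrist_force: [1.0, -0.3, -0.1]
width: 0.0382
```

Call:
carry_out(
  increments=[
    [-32, 0, -20, 0, 0, 0],
    [-32, 0, -20, 0, 0, 0],
    [-32, 0, -20, 0, 0, 0],
    [-32, 0, -20, 0, 0, 0],
    [-32, 0, -20, 0, 0, 0],
  ],
)

```text
time: 0.93
eef_pos: [0.3866, -0.2955, 0.2481]
tool_rot: [-0.217, 2.115, -2.114]
wrist_force: [0.2, -0.9, -0.0]
width: 0.0386
```

Call:
carry_out(
  increments=[
    [-31, 0, -21, 0, 0, 0],
    [-31, 0, -22, 0, 0, 0],
    [-30, 0, -22, 0, 0, 0],
    [0, 30, 0, 0, 0, 0],
    [0, 30, 0, 0, 0, 0],
  ],
)

```text
time: 1.35
eef_pos: [0.4651, -0.2134, 0.189]
tool_rot: [-0.217, 2.107, -2.113]
wrist_force: [0.7, -0.7, -1.0]
width: 0.0385
```

Run:
```python
from h import *
go([.490,-.188,.12],101.7)
```

```text
t 1.35 pos [ 0.4651 -0.2134  0.189 ] jaw yaw -78.04 y [ 0.004 -0.003 -1.   ] q6 0.71 | turn about tool y 0.0046 tilt fix(tool rv) [-0.0034  0.     -0.0033] | shift after turn mm [-29.3  69.  -20.1] F [ 0.7 -0.7 -1. ] w 0.0385
```

Call:
carry_out(
  increments=[
    [-15, 0, -10, 0, 0.0046, 0],
    [-12, 20, -10, 0, 0, 0],
    [0, 20, 0, 0, 0, 0],
    [0, 0, 0, 0, 0, 0],
    [0, 0, 0, 0, 0, 0],
  ],
)

```text
time: 1.77
eef_pos: [0.4842, -0.1892, 0.1473]
tool_rot: [-0.216, 2.12, -2.115]
wrist_force: [-0.1, 0.3, 0.7]
width: 0.0389
```

Run:
```python
from h import *
go([.490,-.188,.052],101.7)
im,d=grab('scene');a=im[180:300,100:260,::-1]
i2,_=grab('top');b=i2[150:240,270:390,::-1]
cv2.imwrite('pics/c2.png',np.hstack([cv2.resize(a,(400,300)),cv2.resize(b,(400,300))]))
```

```text
t 1.77 pos [ 0.4842 -0.1892  0.1473] jaw yaw -78.53 y [-0.003  0.002 -1.   ] q6 0.78 | turn about tool y -0.0041 tilt fix(tool rv) [0.0024 0.     0.0026] | shift after turn mm [-6.1 95.3  0.3] F [-0.1  0.3  0.7] w 0.0389
```

View pics/c2.png

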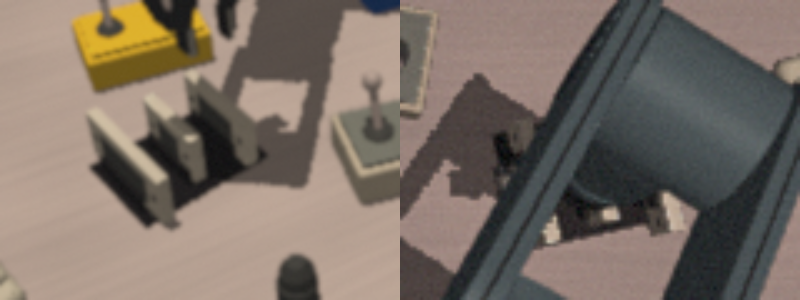

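In the scene crop, the open fingers (190–235,30) hang above the mid carrier's plate, clear of the neighbours. Descending and gripping.

Call:
carry_out(
  increments=[
    [-6, 25, 0, 0.0024, -0.004, 0.0026],
    [0, 25, 0, 0, 0, 0],
    [0, 25, 0, 0, 0, 0],
    [0, 20, 0, 0, 0, 0],
    [0, 0, 0, 0, 0, 0],
  ],
)

```text
time: 2.28
eef_pos: [0.4894, -0.1883, 0.0511]
tool_rot: [-0.216, 2.116, -2.114]
wrist_force: [-1.0, 0.8, -0.1]
width: 0.0387
```

Call:
carry_out(
  increments=[
    [0, 0, 0, 0, 0, 0],
    [0, 0, 0, 0, 0, 0],
    [0, 0, 0, 0, 0, 0],
    [0, 0, 0, 0, 0, 0],
    [0, 0, 0, 0, 0, 0],
  ],
  hand=0,
)

```text
time: 2.7
eef_pos: [0.4922, -0.1894, 0.0552]
tool_rot: [-0.21, 2.107, -2.116]
wrist_force: [-1.5, 0.1, 7.2]
width: 0.0129
```

Run:
```python
from h import *
go([.490,-.188,.12],101.7)
```

```text
t 2.7 pos [ 0.4922 -0.1894  0.0552] jaw yaw -78.33 y [ 0.006 -0.004 -1.   ] q6 0.79 | turn about tool y -0.0006 tilt fix(tool rv) [-0.0048 -0.     -0.0049] | shift after turn mm [  1.6 -64.8  -1.5] F [-1.5  0.1  7.2] w 0.0129
```

Call:
carry_out(
  increments=[
    [0, -15, 0, 0, 0, 0],
    [0, -20, 0, 0, 0, 0],
    [0, -30, 0, 0, 0, 0],
    [0, -30, 0, 0, 0, 0],
    [0, 0, 0, 0, 0, 0],
  ],
)

```text
time: 3.12
eef_pos: [0.4942, -0.1906, 0.1548]
tool_rot: [-0.203, 2.099, -2.119]
wrist_force: [2.1, 0.1, -1.5]
width: 0.0129
```

Call:
carry_out(
  increments=[
    [0, -25, 0, 0, 0, 0],
    [0, -20, 0, 0, 0, 0],
    [0, 0, 0, 0, 0, 0],
  ],
)

```text
time: 3.37
eef_pos: [0.4928, -0.1898, 0.1975]
tool_rot: [-0.206, 2.102, -2.118]
wrist_force: [0.4, 0.4, -0.7]
width: 0.0129
```

Run:
```python
from h import *
go([.435,-.035,.19],90)
im,d=grab('scene');a=im[140:300,80:290,::-1]
cv2.imwrite('pics/c3.png',cv2.resize(a,(630,480)))
```

```text
t 3.37 pos [ 0.4928 -0.1898  0.1975] jaw yaw -78.32 y [ 0.01  -0.006 -1.   ] q6 0.79 | turn about tool y 0.2038 tilt fix(tool rv) [-0.0082  0.     -0.0083] | shift after turn mm [  57.8    5.7 -154.8] F [ 0.4  0.4 -0.7] w 0.0129
```

View pics/c3.png

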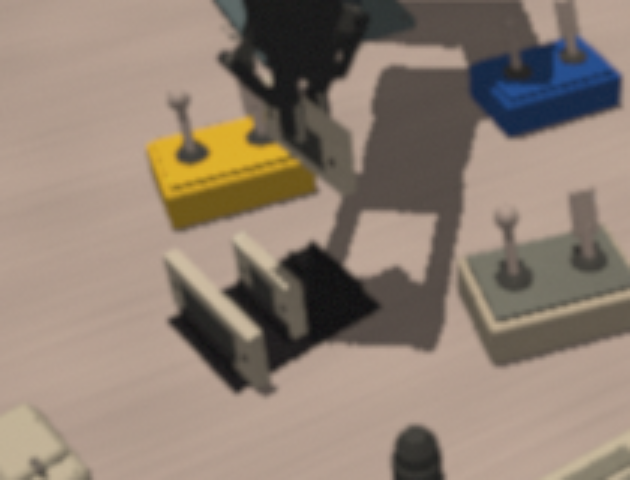

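The mid carrier is held at about (310,140), and its slot is now empty with the neighbours undisturbed. Moving it to the open bench.

Call:
carry_out(
  increments=[
    [0, 0, 0, -0.008, 0.102, -0.008],
    [0, 0, 0, 0, 0.102, 0],
    [12, 0, -31, 0, 0, 0],
    [12, 0, -31, 0, 0, 0],
    [12, 0, -31, 0, 0, 0],
  ],
)

```text
time: 3.83
eef_pos: [0.4534, -0.0945, 0.1921]
tool_rot: [0.007, -2.223, 2.209]
wrist_force: [0.7, 0.9, -1.7]
width: 0.0132
```

Call:
carry_out(
  increments=[
    [12, 0, -31, 0, 0, 0],
    [10, 0, -31, 0, 0, 0],
    [0, 0, 0, 0, 0, 0],
    [0, 0, 0, 0, 0, 0],
  ],
)

```text
time: 4.17
eef_pos: [0.4316, -0.032, 0.1933]
tool_rot: [0.012, -2.225, 2.213]
wrist_force: [-1.2, -0.4, -1.4]
width: 0.0128
```

Run:
```python
from h import *
go([.435,-.035,.053],90)
```

```text
t 4.17 pos [ 0.4316 -0.032   0.1933] jaw yaw -89.85 y [-0.008  0.005 -1.   ] q6 1.23 | turn about tool y 0.0026 tilt fix(tool rv) [0.0053 0.     0.0078] | shift after turn mm [ -4.5 140.3   3.8] F [-1.2 -0.4 -1.4] w 0.0128
```

Call:
carry_out(
  increments=[
    [0, 30, 0, 0.005, 0.0026, 0.008],
    [0, 30, 0, 0, 0, 0],
    [0, 30, 0, 0, 0, 0],
    [0, 25, 0, 0, 0, 0],
    [0, 0, 0, 0, 0, 0],
  ],
)

```text
time: 4.58
eef_pos: [0.4295, -0.0333, 0.0748]
tool_rot: [0.003, -2.219, 2.213]
wrist_force: [-3.0, -0.0, -1.1]
width: 0.0132
```

Call:
carry_out(
  increments=[
    [0, 10, 0, 0, 0, 0],
    [0, 10, 0, 0, 0, 0],
    [0, 3, 0, 0, 0, 0],
    [0, 0, 0, 0, 0, 0],
  ],
)

```text
time: 4.92
eef_pos: [0.433, -0.034, 0.0564]
tool_rot: [-0.005, -2.22, 2.22]
wrist_force: [-0.1, -0.5, -2.0]
width: 0.0128
```

Run:
```python
from h import *
go([.435,-.035,.05],90)
im,d=grab('scene');a=im[120:280,120:330,::-1]
cv2.imwrite('pics/c4.png',cv2.resize(a,(630,480)))
```

```text
t 4.92 pos [ 0.433  -0.034   0.0564] jaw yaw -90.21 y [ 0.001 -0.    -1.   ] q6 1.24 | turn about tool y -0.0037 tilt fix(tool rv) [-0.0001  0.     -0.0011] | shift after turn mm [-2.   6.4  1. ] F [-0.1 -0.5 -2. ] w 0.0128
```

Call:
carry_out(
  increments=[
    [0, 2, 0, 0, 0, 0],
    [0, 2, 0, 0, 0, 0],
    [0, 1, 0, 0, 0, 0],
    [0, 0, 0, 0, 0, 0],
  ],
)

```text
time: 5.3
eef_pos: [0.4329, -0.0334, 0.0516]
tool_rot: [-0.006, -2.221, 2.221]
wrist_force: [-0.4, 0.0, -2.0]
width: 0.0128
```

Call:
carry_out(
  increments=[
    [0, 1, 0, 0, 0, 0],
    [0, 1, 0, 0, 0, 0],
    [0, 0, 0, 0, 0, 0],
  ],
)

```text
time: 5.55
eef_pos: [0.4329, -0.0333, 0.0494]
tool_rot: [-0.005, -2.221, 2.221]
wrist_force: [0.4, 0.6, -1.8]
width: 0.0129
```

Call:
carry_out(
  increments=[
    [0, 1, 0, 0, 0, 0],
    [0, 0, 0, 0, 0, 0],
  ],
)

```text
time: 5.72
eef_pos: [0.4329, -0.0333, 0.0492]
tool_rot: [-0.005, -2.221, 2.221]
wrist_force: [-3.4, 1.2, 9.0]
width: 0.0129
```

Call:
carry_out(
  increments=[
    [0, -1, 0, 0, 0, 0],
    [0, 0, 0, 0, 0, 0],
    [0, 0, 0, 0, 0, 0],
    [0, 0, 0, 0, 0, 0],
    [0, 0, 0, 0, 0, 0],
  ],
  hand=0.4,
)

```text
time: 6.13
eef_pos: [0.4329, -0.0334, 0.0493]
tool_rot: [-0.005, -2.221, 2.221]
wrist_force: [0.2, -0.3, 1.3]
width: 0.034
```

Call:
carry_out(
  increments=[
    [0, -10, 0, 0, 0, 0],
    [0, -15, 0, 0, 0, 0],
    [0, -20, 0, 0, 0, 0],
    [0, -20, 0, 0, 0, 0],
    [0, 0, 0, 0, 0, 0],
  ],
)

```text
time: 6.55
eef_pos: [0.4349, -0.0341, 0.1175]
tool_rot: [0.012, 2.217, -2.221]
wrist_force: [0.2, -0.7, 0.2]
width: 0.0341
```

Run:
```python
from h import *
go([.433,-.066,.115],90)
im,d=grab('scene');a=im[120:280,120:330,::-1]
cv2.imwrite('pics/c4.png',cv2.resize(a,(630,480)))
```

```text
t 6.55 pos [ 0.4349 -0.0341  0.1175] jaw yaw -90.16 y [ 0.008 -0.002 -1.   ] q6 1.24 | turn about tool y -0.0029 tilt fix(tool rv) [-0.0021 -0.     -0.0076] | shift after turn mm [ 2.   2.5 31.9] F [ 0.2 -0.7  0.2] w 0.0341
```

View pics/c4.png

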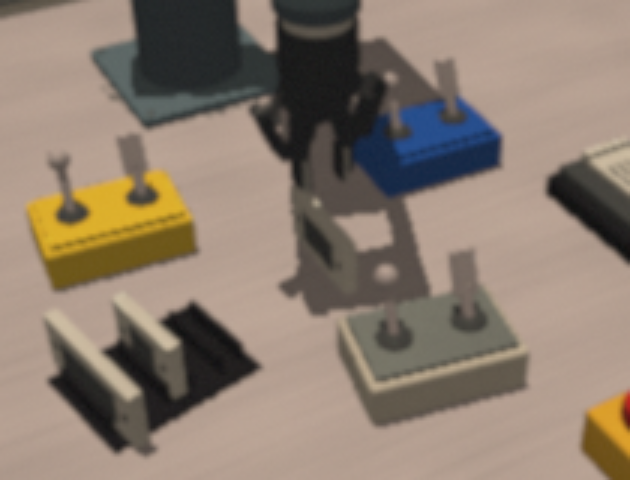

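The carrier stands alone on the bench at (325,240), with the gripper clear above it. Next I close the fingers, move to its −y side and push near the top towards +y.

Call:
carry_out(
  increments=[
    [0, 0, 16, 0, 0, 0],
    [0, 0, 19, 0, 0, 0],
    [0, 0, 0, 0, 0, 0],
    [0, 25, 0, 0, 0, 0],
    [0, 25, 0, 0, 0, 0],
  ],
  hand=0,
)

```text
time: 7.02
eef_pos: [0.4335, -0.0687, 0.0642]
tool_rot: [0.01, 2.22, -2.222]
wrist_force: [0.5, 0.1, 0.4]
width: -0.0001
```

Call:
carry_out(
  increments=[
    [0, 5, 0, 0, 0, 0],
    [0, 0, 0, 0, 0, 0],
    [0, 0, -8, 0, 0, 0],
    [0, 0, -5, 0, 0, 0],
    [0, 0, -5, 0, 0, 0],
  ],
)

```text
time: 7.43
eef_pos: [0.4335, -0.0498, 0.0604]
tool_rot: [0.007, 2.22, -2.222]
wrist_force: [0.2, -0.6, 1.0]
width: 0.0004
```

Call:
carry_out(
  increments=[
    [0, 0, -5, 0, 0, 0],
    [0, 0, -5, 0, 0, 0],
    [0, 0, -5, 0, 0, 0],
    [0, 0, 0, 0, 0, 0],
  ],
)

```text
time: 7.77
eef_pos: [0.4327, -0.0344, 0.0597]
tool_rot: [-0.005, -2.221, 2.221]
wrist_force: [0.7, -0.1, -0.6]
width: -0.0002
```

Run:
```python
from h import *
go([.433,-.034,.115],90)
im,d=grab('scene');a=im[120:280,120:330,::-1]
cv2.imwrite('pics/c5.png',cv2.resize(a,(630,480)))
P=world('scene',d);m=(abs(P[...,0]-.44)<.06)&(P[...,1]>-.03)&(P[...,1]<.07)&(P[...,2]>.008)&(P[...,2]<.09)
print(m.sum(),np.percentile(P[m],[2,50,98],axis=0).round(3))
```

```text
t 7.77 pos [ 0.4327 -0.0344  0.0597] jaw yaw -90.12 y [ 0.002 -0.    -1.   ] q6 1.23 | turn about tool y -0.0021 tilt fix(tool rv) [ 0.     -0.     -0.0021] | shift after turn mm [ -0.4 -55.3  -0.4] F [ 0.7 -0.1 -0.6] w -0.0002
479 [[ 0.39  -0.029  0.015]
 [ 0.449 -0.006  0.031]
 [ 0.492  0.019  0.08 ]]
```

View pics/c5.png

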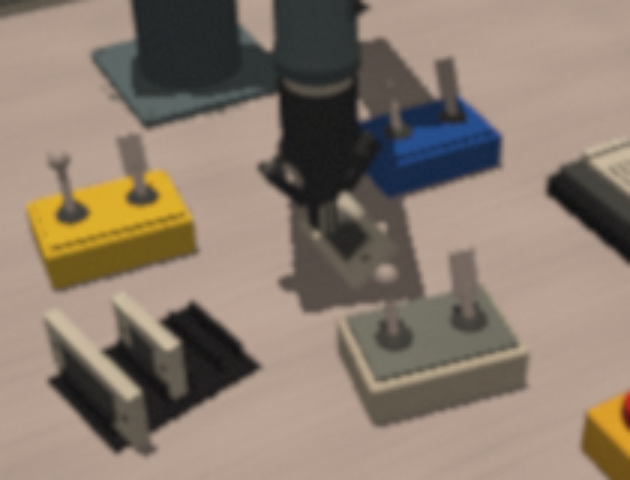

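The carrier now lies at about (350,245) in the crop, tipped toward +y. Raising the arm out of the way to measure.

Call:
carry_out(
  increments=[
    [0, -25, 0, 0, 0, 0],
    [0, -35, 0, 0, 0, 0],
    [0, -35, 0, 0, 0, 0],
    [0, -35, 15, 0, 0, 0],
    [0, -25, 30, 0, 0, 0],
  ],
  hand=1,
)

```text
time: 8.23
eef_pos: [0.4327, -0.0791, 0.2175]
tool_rot: [0.005, 2.219, -2.219]
wrist_force: [1.2, -0.4, -0.2]
width: 0.0602
```

Call:
carry_out(
  increments=[
    [0, 0, 38, 0, 0, 0],
    [0, 0, 38, 0, 0, 0],
    [0, 0, 38, 0, 0, 0],
    [0, 0, 38, 0, 0, 0],
    [0, 0, 0, 0, 0, 0],
  ],
)

```text
time: 8.65
eef_pos: [0.4321, -0.2392, 0.2147]
tool_rot: [-0.012, -2.214, 2.224]
wrist_force: [0.5, -0.3, -0.1]
width: 0.0852
```

```bash
cat > m.py <<'E'
from h import *
im,d=grab('top');g=im.astype(int).min(2);Z=world('top',d)[...,2];P=world('top',d)
m=(abs(P[...,0]-.435)<.09)&(P[...,1]>-.08)&(P[...,1]<.1)&(Z>.0085)&(Z<.05)
m=cv2.morphologyEx(m.astype(np.uint8),cv2.MORPH_OPEN,np.ones((3,3)))>0
print('depth mask',m.sum(),mrect('top',m,.014),'z',np.percentile(Z[m],[10,50,90]).round(4))
b=np.zeros_like(m);b[166:222,137:166]=1
pm=b&(g>105)&(Z>.03);print('pad',mrect('top',pm,.048))
# per-edge line fits of pad sides
K4=lambda a:cv2.resize(a.astype(np.float32),None,fx=4,fy=4)
gg=cv2.cvtColor(im,cv2.COLOR_RGB2GRAY)
pts={-1:[],1:[]}
for v in range(174,212):
    r=gg[v].astype(float);c=np.arange(130,172);g1=np.gradient(r)[c]
    for s,lo,hi in [(1,132,146),(-1,156,170)]:
        w=np.clip(s*g1,0,None)*((c>=lo)&(c<hi));k=w.argmax();sl=slice(max(k-2,0),k+3)
        pts[s].append(((w[sl]*c[sl]).sum()/w[sl].sum(),v))
for s in pts:
    q=cast('top',pts[s],.048)*1000;vx,vy,x0,y0=cv2.fitLine(q[:,:2].astype(np.float32),cv2.DIST_HUBER,0,.01,.01).ravel()
    print('side',s,'ang',np.degrees(np.arctan(vy/vx)).round(2),'y at x=532:',(y0+vy/vx*(532-x0)).round(2))
E
python3 - <<'E'
exec(open('m.py').read())
cv2.imwrite('pics/top6.png',cv2.resize(im[120:270,100:300,::-1],(800,600),interpolation=cv2.INTER_CUBIC))
go([.433,0,.2],90)
E
```

```text
depth mask 733 (array([430.9,   5.2]), array([ 58.8, 114.2]), -0.7) z [0.0117 0.0145 0.0177]
pad (array([532.9, 300.6]), array([ 61.4, 144. ]), -0.7)
side -1 ang -0.08 y at x=532: 271.49
side 1 ang -0.19 y at x=532: 330.44
t 8.7 pos [ 0.4317 -0.2359  0.2143] jaw yaw -90.45 y [ 0.002 -0.001 -1.   ] q6 0.85 | turn about tool y -0.0079 tilt fix(tool rv) [-0.0011  0.     -0.002 ] | shift after turn mm [  -1.2   14.  -235.9] F [-0.5  0.3 -0.8] w 0.0849
```

View pics/top6.png

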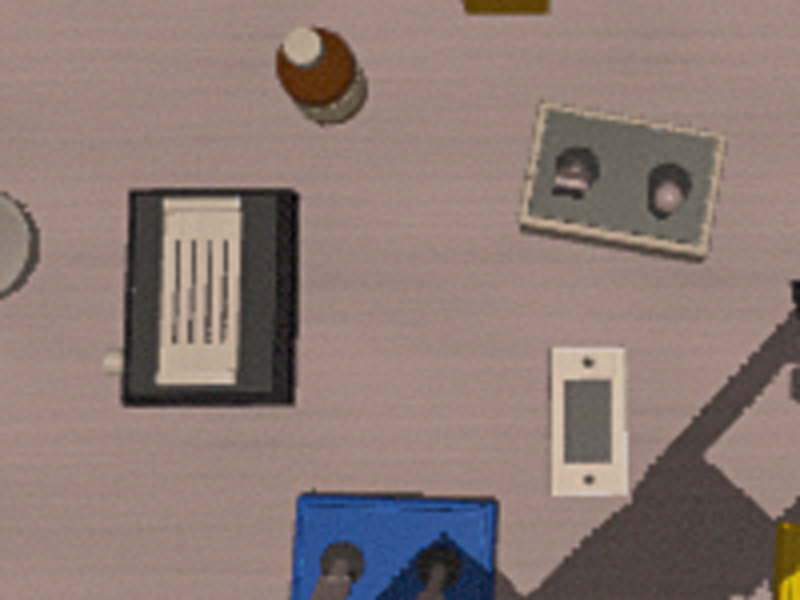

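The top crop shows the carrier lying flat at (589,420), square within a degree. The pad is at (198,290), and paddle and ball are unchanged. Going to regrasp by the long sides.

Call:
carry_out(
  increments=[
    [0, 0, -38, 0, 0, 0],
    [0, 0, -40, 0, 0, 0],
    [0, 0, -40, 0, 0, 0],
    [0, 0, -40, 0, 0, 0],
    [0, 0, -40, 0, 0, 0],
  ],
)

```text
time: 9.12
eef_pos: [0.4315, -0.0317, 0.2143]
tool_rot: [-0.005, -2.221, 2.22]
wrist_force: [-0.1, 0.3, 0.5]
width: 0.0854
```

Call:
carry_out(
  increments=[
    [0, 0, -40, 0, 0, 0],
    [0, 0, 0, 0, 0, 0],
    [0, 20, 0, 0, 0, 0],
    [0, 30, 0, 0, 0, 0],
    [0, 30, 0, 0, 0, 0],
  ],
)

```text
time: 9.53
eef_pos: [0.4331, 0.0066, 0.1344]
tool_rot: [0.006, 2.218, -2.22]
wrist_force: [-0.6, 0.9, -0.3]
width: 0.0851
```

Call:
carry_out(
  increments=[
    [0, 30, 0, 0, 0, 0],
    [0, 20, 0, 0, 0, 0],
    [0, 10, 0, 0, 0, 0],
    [0, 0, 0, 0, 0, 0],
  ],
)

```text
time: 9.87
eef_pos: [0.4305, 0.0065, 0.0722]
tool_rot: [0.001, -2.22, 2.217]
wrist_force: [-0.3, 0.6, -0.7]
width: 0.0854
```

Run:
```python
from h import *
go([.432,.0045,.024],89.6)
```

```text
t 9.87 pos [0.4305 0.0065 0.0722] jaw yaw -90.14 y [-0.004  0.001 -1.   ] q6 1.33 | turn about tool y 0.0045 tilt fix(tool rv) [0.0013 0.     0.0037] | shift after turn mm [-1.7 48.2  2.1] F [-0.3  0.6 -0.7] w 0.0854
```

Call:
carry_out(
  increments=[
    [0, 15, 0, 0, 0.0045, 0.002],
    [0, 15, 1, 0, 0, 0],
    [0, 10, 0, 0, 0, 0],
    [0, 7, 0, 0, 0, 0],
    [0, 0, 0, 0, 0, 0],
  ],
)

```text
time: 10.28
eef_pos: [0.4326, 0.0049, 0.027]
tool_rot: [-0.011, -2.219, 2.219]
wrist_force: [-0.4, 0.1, 0.2]
width: 0.0858
```

Call:
carry_out(
  increments=[
    [0, 0, 0, 0, 0, 0],
    [0, 0, 0, 0, 0, 0],
    [0, 0, 0, 0, 0, 0],
  ],
  hand=0.77,
)

```text
time: 10.53
eef_pos: [0.4337, 0.0045, 0.0282]
tool_rot: [-0.014, -2.22, 2.221]
wrist_force: [0.3, 0.5, 0.2]
width: 0.0656
```

Call:
carry_out(
  increments=[
    [0, 2, 0, 0, 0, 0],
    [0, 0, 0, 0, 0, 0],
    [0, 0, 0, 0, 0, 0],
  ],
)

```text
time: 10.78
eef_pos: [0.4332, 0.0046, 0.0256]
tool_rot: [-0.013, -2.22, 2.22]
wrist_force: [0.6, -0.7, 0.7]
width: 0.066
```

Call:
carry_out(
  increments=[
    [0, 2, 0, 0, 0, 0],
    [0, 2, 0, 0, 0, 0],
    [0, 0, 0, 0, 0, 0],
  ],
)

```text
time: 11.03
eef_pos: [0.4328, 0.0047, 0.021]
tool_rot: [-0.012, -2.219, 2.219]
wrist_force: [-0.5, 1.4, -0.4]
width: 0.0658
```

Call:
carry_out(
  increments=[
    [0, 2, 0, 0, 0, 0],
    [0, 0, 0, 0, 0, 0],
  ],
)

```text
time: 11.2
eef_pos: [0.4329, 0.0047, 0.0191]
tool_rot: [-0.012, -2.219, 2.219]
wrist_force: [-0.1, 0.0, 0.3]
width: 0.066
```

Run:
```python
from h import *
go([.432,.0045,.019],89.6)
im,d=grab('scene');a=im[130:250,160:320,::-1]
cv2.imwrite('pics/c7.png',cv2.resize(a,(800,600),interpolation=cv2.INTER_CUBIC))
```

```text
t 11.2 pos [0.4329 0.0047 0.0191] jaw yaw -90.43 y [ 0.003 -0.    -1.   ] q6 1.33 | turn about tool y -0.0005 tilt fix(tool rv) [-0.     -0.     -0.0033] | shift after turn mm [0.9 0.1 0.2] F [-0.1  0.   0.3] w 0.066
```

View pics/c7.png

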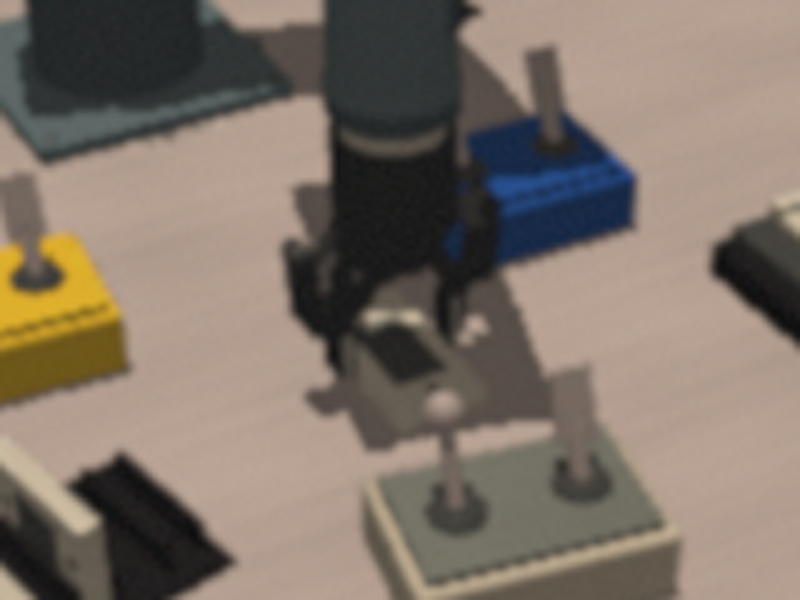

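The fingers straddle the long sides around (330–450,340), near the bench. Closing.

Call:
carry_out(
  increments=[
    [0, -1, 0, 0, 0, 0],
    [0, 0, 0, 0, 0, 0],
    [0, 0, 0, 0, 0, 0],
    [0, 0, 0, 0, 0, 0],
    [0, 0, 0, 0, 0, 0],
  ],
  hand=0.5,
)

```text
time: 11.67
eef_pos: [0.4331, 0.0046, 0.0205]
tool_rot: [-0.013, -2.219, 2.22]
wrist_force: [-0.3, -0.5, 1.5]
width: 0.0577
```

Call:
carry_out(
  increments=[
    [0, -10, 0, 0, 0, 0],
    [0, -15, 0, 0, 0, 0],
    [0, -30, 0, 0, 0, 0],
    [0, -30, 0, 0, 0, 0],
    [0, 0, 0, 0, 0, 0],
  ],
)

```text
time: 12.08
eef_pos: [0.4359, 0.0039, 0.1098]
tool_rot: [0.022, 2.217, -2.221]
wrist_force: [1.2, 0.2, -1.6]
width: 0.0578
```

Run:
```python
from h import *
go([.535,.3,.105],89.6)
```

```text
t 12.08 pos [0.4359 0.0039 0.1098] jaw yaw -90.42 y [ 0.012 -0.002 -1.   ] q6 1.33 | turn about tool y -0.0003 tilt fix(tool rv) [-0.0022  0.     -0.0121] | shift after turn mm [ -97.     5.3 -296.8] F [ 1.2  0.2 -1.6] w 0.0578
```

Call:
carry_out(
  increments=[
    [0, -10, 0, -0.002, 0, -0.012],
    [-12, 0, -36, 0, 0, 0],
    [-12, 0, -36, 0, 0, 0],
    [-12, 0, -36, 0, 0, 0],
    [-12, 0, -36, 0, 0, 0],
  ],
)

```text
time: 12.5
eef_pos: [0.4818, 0.1496, 0.1145]
tool_rot: [0.0, -2.215, 2.211]
wrist_force: [0.9, -0.3, -2.2]
width: 0.0576
```

Call:
carry_out(
  increments=[
    [-12, 0, -36, 0, 0, 0],
    [-12, 0, -36, 0, 0, 0],
    [-12, 0, -36, 0, 0, 0],
    [-12, 0, -36, 0, 0, 0],
    [0, 0, 0, 0, 0, 0],
  ],
)

```text
time: 12.92
eef_pos: [0.5323, 0.2979, 0.114]
tool_rot: [0.003, -2.222, 2.211]
wrist_force: [0.8, -1.7, -1.7]
width: 0.0577
```

Call:
carry_out(
  increments=[
    [0, 0, 0, 0, 0, 0],
    [0, 0, 0, 0, 0, 0],
  ],
)

```text
time: 13.08
eef_pos: [0.5298, 0.2915, 0.1137]
tool_rot: [0.005, -2.213, 2.212]
wrist_force: [0.4, 0.4, -1.7]
width: 0.0579
```

Run:
```python
from h import *
go([.5343,.3003,.085],89.6)
```

```text
t 13.08 pos [0.5298 0.2915 0.1137] jaw yaw -90.38 y [-0.011  0.001 -1.   ] q6 1.89 | turn about tool y 0.0004 tilt fix(tool rv) [0.0005 0.     0.0107] | shift after turn mm [-4.7 28.6 -8.8] F [ 0.4  0.4 -1.7] w 0.0579
```

Call:
carry_out(
  increments=[
    [-4, 0, -9, 0, 0, 0.01],
    [0, 10, 0, 0, 0, 0],
    [0, 10, 0, 0, 0, 0],
    [0, 0, 0, 0, 0, 0],
    [0, 0, 0, 0, 0, 0],
  ],
)

```text
time: 13.5
eef_pos: [0.534, 0.3, 0.0938]
tool_rot: [-0.008, -2.218, 2.216]
wrist_force: [0.7, -0.4, -2.2]
width: 0.0575
```

Call:
carry_out(
  increments=[
    [0, 0, 0, 0, 0, 0],
    [0, 0, 0, 0, 0, 0],
  ],
)

```text
time: 13.67
eef_pos: [0.5352, 0.3007, 0.0954]
tool_rot: [-0.011, -2.221, 2.216]
wrist_force: [0.3, -0.2, -1.8]
width: 0.0578
```

Run:
```python
from h import *
go([.5343,.3003,.070],89.6)
```

```text
t 13.67 pos [0.5352 0.3007 0.0954] jaw yaw -90.46 y [ 0.002  0.002 -1.   ] q6 1.91 | turn about tool y -0.001 tilt fix(tool rv) [ 0.002  -0.     -0.0022] | shift after turn mm [ 1.  25.4  0.4] F [ 0.3 -0.2 -1.8] w 0.0578
```

Call:
carry_out(
  increments=[
    [1, 8, 0, 0.002, 0, -0.002],
    [0, 8, 0, 0, 0, 0],
    [0, 4, 0, 0, 0, 0],
    [0, 0, 0, 0, 0, 0],
    [0, 0, 0, 0, 0, 0],
  ],
)

```text
time: 14.08
eef_pos: [0.5336, 0.3008, 0.0744]
tool_rot: [-0.007, -2.216, 2.218]
wrist_force: [-0.1, 0.2, -1.6]
width: 0.0577
```

Call:
carry_out(
  increments=[
    [0, 2, 0, 0, 0, 0],
    [0, 0, 0, 0, 0, 0],
    [0, 1.5, 0, 0, 0, 0],
    [0, 0, 0, 0, 0, 0],
  ],
)

```text
time: 14.42
eef_pos: [0.534, 0.3009, 0.0716]
tool_rot: [-0.008, -2.218, 2.218]
wrist_force: [-0.2, -0.1, -2.1]
width: 0.0577
```

Call:
carry_out(
  increments=[
    [0, 1, 0, 0, 0, 0],
    [0, 0, 0, 0, 0, 0],
  ],
)

```text
time: 14.58
eef_pos: [0.534, 0.3009, 0.0706]
tool_rot: [-0.008, -2.217, 2.218]
wrist_force: [-0.0, -0.3, -2.1]
width: 0.0581
```

Run:
```python
from h import *
go([.5343,.3003,.0685],89.6)
im,d=grab('scene');a=im[130:250,260:420,::-1]
cv2.imwrite('pics/c8.png',cv2.resize(a,(800,600),interpolation=cv2.INTER_CUBIC))
```

```text
t 14.58 pos [0.534  0.3009 0.0706] jaw yaw -90.43 y [-0. -0. -1.] q6 1.91 | turn about tool y -0.0006 tilt fix(tool rv) [-0.0002  0.      0.0001] | shift after turn mm [-0.3  2.1  0.6] F [-0.  -0.3 -2.1] w 0.0581
```

View pics/c8.png

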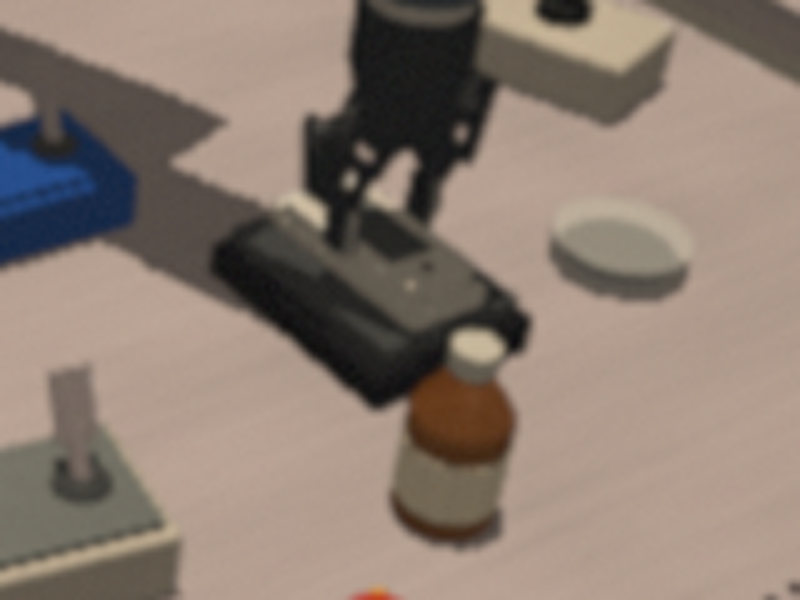

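The carrier is over the pad at (400,250), between the stops and clear of the wafer box. Lowering to contact.

Call:
carry_out(
  increments=[
    [0, 1, -0.5, 0, 0, 0],
    [0, 0, 0, 0, 0, 0],
  ],
)

```text
time: 14.8
eef_pos: [0.534, 0.3015, 0.0696]
tool_rot: [-0.008, -2.217, 2.218]
wrist_force: [0.3, 0.5, -2.3]
width: 0.0578
```

Call:
carry_out(
  increments=[
    [0, 1, 0, 0, 0, 0],
    [0, 0, 0, 0, 0, 0],
  ],
)

```text
time: 14.97
eef_pos: [0.5341, 0.3015, 0.0686]
tool_rot: [-0.008, -2.218, 2.218]
wrist_force: [-0.7, -0.1, -0.9]
width: 0.0577
```

Call:
carry_out(
  increments=[
    [0, 1, 0, 0, 0, 0],
    [0, 0, 0, 0, 0, 0],
  ],
)

```text
time: 15.13
eef_pos: [0.5341, 0.3015, 0.0685]
tool_rot: [-0.009, -2.218, 2.218]
wrist_force: [-1.0, -1.6, 4.5]
width: 0.0575
```

Call:
carry_out(
  increments=[
    [0, -2.5, 0, 0, 0, 0],
    [0, 0, 1, 0, 0, 0],
    [0, 0, 0, 0, 0, 0],
    [0, 2, 0, 0, 0, 0],
    [0, 0, 0, 0, 0, 0],
  ],
)

```text
time: 15.55
eef_pos: [0.5343, 0.3004, 0.0685]
tool_rot: [-0.009, -2.218, 2.218]
wrist_force: [-1.0, 0.0, 2.9]
width: 0.0577
```

Call:
carry_out(
  increments=[
    [0, 0.5, 0, 0, 0, 0],
    [0, 0, 0, 0, 0, 0],
  ],
)

```text
time: 15.72
eef_pos: [0.5342, 0.3004, 0.0684]
tool_rot: [-0.009, -2.218, 2.218]
wrist_force: [-1.8, -1.7, 6.0]
width: 0.058
```

Call:
carry_out(
  increments=[
    [0, 0, 0, 0, 0, 0],
    [0, 0, 0, 0, 0, 0],
    [0, 0, 0, 0, 0, 0],
    [0, 0, 0, 0, 0, 0],
  ],
  hand=0.85,
)

```text
time: 16.05
eef_pos: [0.534, 0.3004, 0.0674]
tool_rot: [-0.008, -2.217, 2.218]
wrist_force: [-0.9, -0.3, -0.9]
width: 0.0723
```

Call:
carry_out(
  increments=[
    [0, -10, 0, 0, 0, 0],
    [0, -20, 0, 0, 0, 0],
    [0, -35, 0, 0, 0, 0],
    [0, -40, 0, 0, 0, 0],
    [0, -40, 0, 0, 0, 0],
  ],
)

```text
time: 16.47
eef_pos: [0.5334, 0.3003, 0.2143]
tool_rot: [-0.007, -2.216, 2.218]
wrist_force: [1.1, 0.1, -0.1]
width: 0.0726
```

Call:
carry_out(
  increments=[
    [0, 0, 38, 0, 0, 0],
    [0, 0, 38, 0, 0, 0],
    [0, 0, 38, 0, 0, 0],
    [0, 0, 38, 0, 0, 0],
    [0, 0, 38, 0, 0, 0],
  ],
  hand=0,
)

```text
time: 16.88
eef_pos: [0.5323, 0.109, 0.2137]
tool_rot: [-0.009, -2.218, 2.219]
wrist_force: [-0.9, -0.4, -0.2]
width: 0.0118
```

Run:
```python
from h import *
go([.55,.1,.2])
im,d=grab('top')
m=np.zeros(d.shape,bool);m[160:230,120:185]=1
Z=world('top',d)[...,2];g=im.astype(int).min(2)
c=m&(Z>.056)&(Z<.075)
P=world('top',d)
c=cv2.morphologyEx(c.astype(np.uint8),cv2.MORPH_CLOSE,np.ones((3,3)))>0
print('carrier',mrect('top',c,.062),'z',np.percentile(Z[c],[5,50,95]).round(4))
a=cv2.resize(im[160:230,110:190,::-1],(400,350),interpolation=cv2.INTER_CUBIC)
s,_=grab('scene');b=cv2.resize(s[155:225,290:370,::-1],(400,350),interpolation=cv2.INTER_CUBIC)
cv2.imwrite('pics/c9.png',np.hstack([a,b]))
```

```text
t 16.88 pos [0.5323 0.109  0.2137] jaw yaw -90.39 y [ 0.001 -0.    -1.   ] q6 1.57 | turn about tool y 0.0 tilt fix(tool rv) [-0.0001  0.     -0.0011] | shift after turn mm [-17.7  13.7   8.9] F [-0.9 -0.4 -0.2] w 0.0118Traceback (most recent call last):
  File "<stdin>", line 9, in <module>
  File "h.py", line 19, in mrect
    k=max(cs,key=cv2.contourArea)[:,0,:]
      ~~~^^^^^^^^^^^^^^^^^^^^^^^^
ValueError: max() iterable argument is empty
```

Call:
carry_out(
  increments=[
    [-9, 0, 28, 0, 0, 0],
    [-9, 0, 28, 0, 0, 0],
    [-9, 0, 28, 0, 0.06, 0],
    [0, 0, 0, 0, 0.06, 0],
    [0, 0, 0, 0, 0.054, 0],
  ],
)

```text
time: 17.35
eef_pos: [0.5596, 0.0244, 0.2133]
tool_rot: [-0.2, -2.123, 2.124]
wrist_force: [-0.3, 0.1, -0.8]
width: -0.0003
```

Call:
carry_out(
  increments=[
    [0, 0, 0, 0, 0, 0],
    [0, 0, 0, 0, 0, 0],
  ],
)

```text
time: 17.52
eef_pos: [0.559, 0.0263, 0.2131]
tool_rot: [-0.192, -2.127, 2.127]
wrist_force: [-0.9, -0.3, 0.2]
width: 0.0001
```

Run:
```python
from h import *
go([.5665,.0233,.102],79.6)
im,d=grab('top')
m=np.zeros(d.shape,bool);m[160:230,110:190]=1
Z=world('top',d)[...,2];g=im.astype(int).min(2)
a=cv2.resize(im[150:230,110:190,::-1],(400,400),interpolation=cv2.INTER_CUBIC)
s,_=grab('scene');b=cv2.resize(s[155:235,290:370,::-1],(400,400),interpolation=cv2.INTER_CUBIC)
cv2.imwrite('pics/c9.png',np.hstack([a,b]))
c=m&(Z>.0555)&(Z<.08)
print(c.sum())
c=cv2.morphologyEx(c.astype(np.uint8),cv2.MORPH_CLOSE,np.ones((3,3)))>0
print('carrier',mrect('top',c,.062),'z',np.percentile(Z[c],[5,50,95]).round(4))
```

```text
t 17.52 pos [0.559  0.0263 0.2131] jaw yaw -100.32 y [ 0. -0. -1.] q6 1.6 | turn about tool y 0.0015 tilt fix(tool rv) [-0.     -0.     -0.0003] | shift after turn mm [ -7.9 111.1   1.6] F [-0.9 -0.3  0.2] w 0.0001
790
carrier (array([532.4, 299.1]), array([ 63.4, 135.9]), -0.4) z [0.0567 0.062  0.0653]
```

View pics/c9.png

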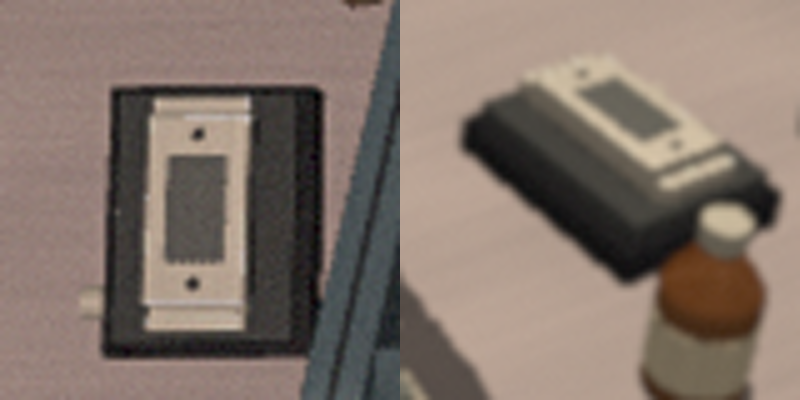

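The carrier sits flat between the stops (left crop: stops at (200,105) and (195,318), carrier between them). I check the edges numerically with the same fit I used on the pad, from the saved pictures, and include the inner stop gaps.

Run:
```python
from h import *
im=np.load('last_top.npz')['im']
gg=cv2.cvtColor(im,cv2.COLOR_RGB2GRAY)
pts={-1:[],1:[]}
for v in range(176,209):
    r=gg[v].astype(float);c=np.arange(130,172);g1=np.gradient(r)[c]
    for s,lo,hi in [(1,132,146),(-1,154,168)]:
        w=np.clip(s*g1,0,None)*((c>=lo)&(c<hi));k=w.argmax();sl=slice(max(k-2,0),k+3)
        pts[s].append(((w[sl]*c[sl]).sum()/w[sl].sum(),v))
for s in pts:
    q=cast('top',pts[s],.062)*1000;vx,vy,x0,y0=cv2.fitLine(q[:,:2].astype(np.float32),cv2.DIST_HUBER,0,.01,.01).ravel()
    print('side',s,'ang',np.degrees(np.arctan(vy/vx)).round(2),'y at x=532:',(y0+vy/vx*(532-x0)).round(2))
prof=gg[:,143:155].mean(1)
print([(v,int(prof[v])) for v in list(range(166,180))+list(range(204,220))])
print(cast('top',[[149,v] for v in (168,172,174,175,209,211,213,216)],.062)[:,0].round(4))
```

```text
side -1 ang 0.17 y at x=532: 269.73
side 1 ang -0.43 y at x=532: 330.03
[(166, 135), (167, 55), (168, 37), (169, 105), (170, 163), (171, 163), (172, 145), (173, 168), (174, 166), (175, 158), (176, 145), (177, 146), (178, 164), (179, 168), (204, 165), (205, 155), (206, 139), (207, 145), (208, 160), (209, 165), (210, 172), (211, 140), (212, 162), (213, 170), (214, 167), (215, 170), (216, 79), (217, 53), (218, 37), (219, 30)]
[0.6039 0.5915 0.5853 0.5822 0.479  0.473  0.4671 0.4581]
```

Carrier vs pad: angle agrees (−0.1° both), y offset about 1 mm, and both stops show a gap. I accept that. Now the paddle: lower on its robot side, then push along the console's x.

Call:
carry_out(
  increments=[
    [-7, 25, 1.5, 0, 0, 0],
    [0, 30, 0, 0, 0, 0],
    [0, 30, 0, 0, 0, 0],
    [0, 25, 0, 0, 0, 0],
    [0, 0, 0, 0, 0, 0],
  ],
)

```text
time: 18.03
eef_pos: [0.5618, 0.0245, 0.0978]
tool_rot: [-0.181, -2.123, 2.122]
wrist_force: [-1.0, 1.3, -0.5]
width: 0.0001
```

Run:
```python
from h import *
go([.6196,.0136,.102],79.6)
s,_=grab('scene')
cv2.imwrite('pics/c10.png',cv2.resize(s[165:265,200:320,::-1],(720,600),interpolation=cv2.INTER_CUBIC))
```

```text
t 18.03 pos [0.5618 0.0245 0.0978] jaw yaw -100.3 y [-0.01   0.001 -1.   ] q6 1.6 | turn about tool y 0.0017 tilt fix(tool rv) [-0.0004  0.      0.0098] | shift after turn mm [-58.7  -4.8   0.3] F [-1.   1.3 -0.5] w 0.0001
```

View pics/c10.png

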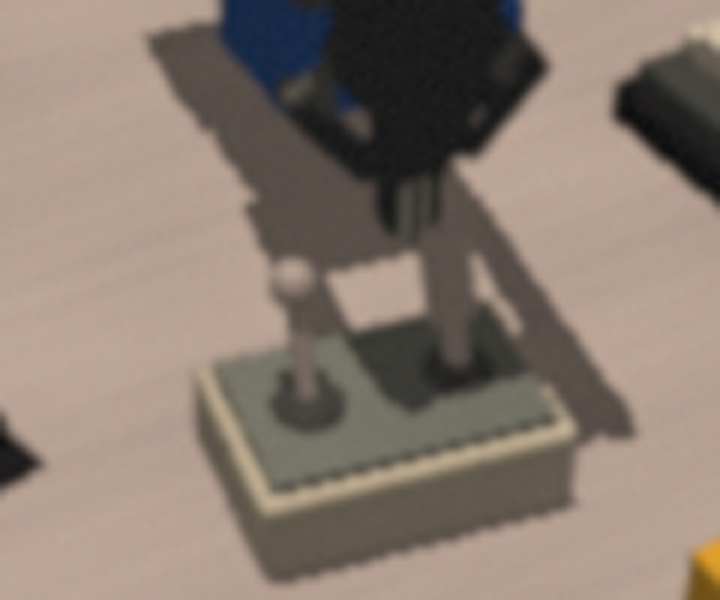

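Fingers (410,210) are behind the paddle (447,270), with the ball (293,280) well clear. I check lateral alignment numerically from the scene view.

Run:
```python
from h import *
z=np.load('last_scene.npz');im,d=z['im'],z['d'];P=world('scene',d)
c=np.array([.6235,.013]);u=np.array([.984,-.18]);w=np.array([.18,.984])
a=(P[...,:2]-c)@u;b=(P[...,:2]-c)@w;Z=P[...,2]
box=np.zeros(d.shape,bool);box[165:265,200:320]=1
for lo,hi in [(.07,.08),(.08,.09),(.09,.1),(.1,.11),(.11,.12)]:
  for n,m in [('paddle',(a>-34)&(a*1000>-34)&(a<.04)&(abs(b)<.03)),('finger',(a<-.036)&(a>-.09)&(abs(b)<.04))]:
    k=box&m&(Z>lo)&(Z<hi)
    if k.sum()>3: print(lo,n,k.sum(),'a',np.percentile(a[k],[5,50,95]).round(4),'b',np.percentile(b[k],[5,50,95]).round(4))
```

```text
0.07 paddle 22 a [-0.0091 -0.0036  0.0004] b [-0.0096 -0.0016  0.009 ]
0.08 paddle 36 a [-0.0108 -0.0074 -0.0034] b [-0.0099  0.0014  0.0121]
0.08 finger 6 a [-0.0574 -0.0547 -0.0509] b [-0.0085 -0.0048  0.0001]
0.09 paddle 36 a [-0.017  -0.0127 -0.0097] b [-0.0095  0.0014  0.0103]
0.09 finger 25 a [-0.0631 -0.0543 -0.0505] b [-0.0119 -0.0026  0.0134]
0.1 paddle 31 a [-0.0198 -0.0167 -0.0135] b [-0.0107  0.0001  0.0118]
0.1 finger 33 a [-0.0629 -0.0543 -0.0499] b [-0.0128 -0.0051  0.0137]
0.11 paddle 25 a [-0.0226 -0.0201 -0.0172] b [-0.0104 -0.0009  0.0117]
0.11 finger 30 a [-0.0621 -0.0542 -0.05  ] b [-0.0116 -0.0018  0.0119]
```

Aligned laterally; the gap is about 28 mm. Pushing gradually.

Call:
carry_out(
  increments=[
    [-10, -3, 0, 0, 0, 0.01],
    [-10, 0, 0, 0, 0, 0],
    [-8, 0, 0, 0, 0, 0],
    [-5, 0, 0, 0, 0, 0],
    [-5, 0, 0, 0, 0, 0],
  ],
)

```text
time: 18.5
eef_pos: [0.6044, 0.0165, 0.1076]
tool_rot: [-0.207, -2.131, 2.134]
wrist_force: [-1.6, 0.4, 0.3]
width: -0.0001
```

Call:
carry_out(
  increments=[
    [-5, 0, 0, 0, 0, 0],
    [-5, 0, 0, 0, 0, 0],
    [-4, 0, 0, 0, 0, 0],
    [0, 0, 0, 0, 0, 0],
  ],
)

```text
time: 18.83
eef_pos: [0.6179, 0.0138, 0.1062]
tool_rot: [-0.206, -2.13, 2.133]
wrist_force: [-0.5, 0.1, 0.0]
width: 0.0
```

```bash
cat > pd.py <<'E'
from h import *
go([.6196,.0136,.102],79.6)
im,d=grab('scene');P=world('scene',d)
c=np.array([.6235,.013]);u=np.array([.984,-.18]);w=np.array([.18,.984])
a=(P[...,:2]-c)@u;b=(P[...,:2]-c)@w;Z=P[...,2]
box=np.zeros(d.shape,bool);box[165:265,200:320]=1
for lo,hi in [(.07,.08),(.08,.09),(.09,.1),(.1,.11),(.11,.12)]:
    for n,b0 in [('paddle',0),('ball',-.072)]:
        k=box&(abs(a)<.05)&(abs(b-b0)<.013)&(Z>lo)&(Z<hi)
        if k.sum()>3: print(lo,n,k.sum(),'a',np.percentile(a[k],[5,50,95]).round(4))
E
python3 pd.py
```

```text
t 18.83 pos [0.6179 0.0138 0.1062] jaw yaw -100.41 y [ 0.011 -0.002 -1.   ] q6 1.59 | turn about tool y -0.0002 tilt fix(tool rv) [-0.0002 -0.     -0.0112] | shift after turn mm [-1.7  4.2 -0.2] F [-0.5  0.1  0. ] w 0.0
0.07 paddle 11 a [0.0131 0.0162 0.0193]
0.07 ball 13 a [-0.0069 -0.0033 -0.0011]
0.08 paddle 17 a [0.0178 0.0207 0.0219]
0.08 ball 17 a [-0.0116 -0.0074 -0.0043]
0.09 paddle 25 a [-0.0002  0.0227  0.0262]
0.09 ball 11 a [-0.0142 -0.0122 -0.0094]
0.1 paddle 49 a [-0.0051  0.0055  0.0297]
0.1 ball 26 a [-0.0199 -0.0125 -0.009 ]
0.11 paddle 52 a [-0.0021  0.0058  0.0308]
0.11 ball 25 a [-0.0226 -0.0157 -0.0101]
```

The paddle has snapped over to +x with no contact force, and the ball still leans toward the robot. Retreating clear, then a last check.

Call:
carry_out(
  increments=[
    [15, 0, 0, 0, 0, 0],
    [25, 0, 0, 0, 0, 0],
    [15, -20, 0, 0, 0, 0],
    [0, -40, 0, 0, 0, 0],
    [0, -40, 0, 0, 0, 0],
  ],
)

```text
time: 19.3
eef_pos: [0.5589, 0.0248, 0.2049]
tool_rot: [-0.198, -2.128, 2.129]
wrist_force: [0.7, -0.4, 0.4]
width: -0.0002
```

Call:
carry_out(
  increments=[
    [0, 0, 35, 0, 0, 0],
    [0, 0, 38, 0, 0, 0],
    [0, 0, 38, 0, 0, 0],
    [0, 0, 38, 0, 0, 0],
    [0, 0, 30, 0, 0, 0],
  ],
)

```text
time: 19.72
eef_pos: [0.5285, -0.1541, 0.2058]
tool_rot: [-0.205, -2.129, 2.133]
wrist_force: [-0.1, -0.1, -0.6]
width: -0.0002
```

Call:
carry_out(
  increments=[
    [0, 0, 0, 0, 0, 0],
    [0, 0, 0, 0, 0, 0],
    [0, 0, 0, 0, 0, 0],
  ],
)

```text
time: 19.97
eef_pos: [0.5291, -0.1514, 0.2054]
tool_rot: [-0.205, -2.13, 2.13]
wrist_force: [0.9, 0.1, -0.3]
width: 0.0003
```

```bash
python3 pd.py
python3 - <<'E'
from h import *
im,d=grab('top');P=world('top',d);Z=P[...,2]
m=np.zeros(d.shape,bool);m[160:230,110:190]=1
k=m&(Z>.0555)&(Z<.08);k=cv2.morphologyEx(k.astype(np.uint8),cv2.MORPH_CLOSE,np.ones((3,3)))>0
print('carrier',mrect('top',k,.062),np.percentile(Z[k],[5,50,95]).round(4))
print(manip.sense()['wrist_force'].round(2))
E
```

```text
t 19.97 pos [ 0.5291 -0.1514  0.2054] jaw yaw -100.44 y [ 0.009 -0.001 -1.   ] q6 1.27 | turn about tool y -0.0008 tilt fix(tool rv) [ 0.0006 -0.     -0.0094] | shift after turn mm [ -58.3  104.1 -178.5] F [ 0.9  0.1 -0.3] w 0.0003
0.07 paddle 7 a [0.0116 0.0173 0.0181]
0.07 ball 16 a [-0.0073 -0.0041  0.0004]
0.08 paddle 20 a [0.0165 0.0197 0.0221]
0.08 ball 12 a [-0.0112 -0.009  -0.0055]
0.09 paddle 18 a [0.0206 0.0241 0.0261]
0.09 ball 13 a [-0.0148 -0.0107 -0.0085]
0.1 paddle 16 a [0.0237 0.0283 0.0314]
0.1 ball 28 a [-0.0215 -0.0122 -0.0087]
0.11 paddle 24 a [0.0248 0.0291 0.0307]
0.11 ball 24 a [-0.0225 -0.0162 -0.0132]
carrier (array([529.4, 298.9]), array([ 63.8, 138.8]), -0.5) [0.0557 0.0618 0.0651]
[ 1.89 -0.81  0.99]
```

The depth mask also picks up the stop tops (139 mm long), so I recheck with clean edge fits before handing in.

Run:
```python
from h import *
im=np.load('last_top.npz')['im'];gg=cv2.cvtColor(im,cv2.COLOR_RGB2GRAY)
for s,lo,hi in [(1,132,146),(-1,154,168)]:
    p=[]
    for v in range(176,209):
        c=np.arange(lo,hi);w=np.clip(s*np.gradient(gg[v].astype(float))[c],0,None);k=w.argmax();sl=slice(max(k-2,0),k+3)
        p.append(((w[sl]*c[sl]).sum()/w[sl].sum(),v))
    q=cast('top',p,.062)*1000;vx,vy,x0,y0=cv2.fitLine(q[:,:2].astype(np.float32),cv2.DIST_HUBER,0,.01,.01).ravel()
    print(s,np.degrees(np.arctan(vy/vx)).round(2),(y0+vy/vx*(532-x0)).round(2))
prof=gg[:,143:155].mean(1);print([int(x) for x in prof[166:180]],[int(x) for x in prof[204:220]])
# dark window of the carrier: centre in x,y
b=np.zeros(gg.shape,np.uint8);b[177:208,140:158]=1
print('window',mrect('top',(b>0)&(gg<125),.062))
manip.job_done()
```

```text
1 -0.37 329.95
-1 0.05 269.6
[140, 57, 39, 108, 170, 169, 152, 177, 173, 167, 152, 152, 171, 177] [172, 163, 144, 151, 168, 172, 180, 146, 170, 179, 176, 178, 82, 56, 37, 32]
window (array([532.4, 300.6]), array([35.2, 66.2]), 1.6)
the job is handed in; nothing more can be done
```

The job is done and handed in at about 20 s of the 72 s allowed; no verdict was reported.

I took the 115 mm carrier from the rack, stood it on the open bench, tipped it flat and let go. I then regrasped it by its long sides, set it on the pad between the stops, and flipped the flat-paddle toggle away from the robot.

**Carrier on the pad:**
- It lies flat, with its top at about 62 mm.
- There is a gap to both stops; its long edges are at −0.2°, against −0.1° for the pad.
- Its edges are offset about 1 mm from the pad's in y, close to the limit of what the cameras can resolve.

**Toggles:** The paddle stays leaning to +x (on), and the ball-ended toggle still leans toward the robot, unchanged.

**Contact and forces:** The gripper ended clear of everything. Force readings during the moves stayed below about 10 N.

**Checks that disagreed:**
- A rough depth-mask fit put the carrier's centre about 3 mm nearer the robot than before, but it also counted the stop tops. The edge profile was unchanged, and the carrier's dark window was centred at x = 532 mm (pad about 532).
- A box fit to the small window gave a tilt of 1.6°, which the long-edge fits did not support.

I did not recheck the other two carriers or the bystanders numerically at the end. Pictures taken along the way showed the two carriers, the bottle and the wafer box undisturbed.

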